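# Slide the detector carrier home under the lead shield

### The arm

A 6-joint arm with a two-finger parallel gripper is mounted at the origin on the work surface. World frame = base frame: x ahead of the robot, y to its left, z up, the work surface at z = 0. Lengths are in m, angles in rad, forces in N, time in s.
With the tool pointing down it reaches from about 0.3 to 0.85 m from the base axis. Payload 4.2 kg.
Tool frame: the origin (TCP) lies midway between the tips of the shut fingers; the grasp point (between the pads) lies 19 mm behind it (bot.hold_point_z is the distance from the TCP to the grasp point, in m); z points along the fingers, x is the direction in which the jaws open and shut, and the axes are right-handed (so a half turn about z gives the same grasp; the last joint's range is limited). The gripper opens to 91 mm and grips with 3 to 60 N. Pads are 32 mm wide; open, the fingers measure 118 mm over their backs; the gripper's body (76 mm by 178 mm) begins 60 mm behind the grasp point.
Start: joints at [-1.338, 0.32, 1.565, -0, 1.257, -0.02], TCP at [0.144, -0.557, 0.214] pointing down, gripper open.
Joint ranges: [-3.11, 3.11], [-0.84, 2.01], [0.21, 2.61], [-1.34, 4.49], [0.05, 2.63], [-2.56, 2.56]. Speed limits (rad/s): [2.57, 2.57, 3.14, 3.14, 3.14, 3.14].

### API

Orientations are given as a 3x3 rotation matrix whose columns are the frame's x, y, z axes.
In Python, from workcell import bot, claw, read_state, imaging gives the robot as it stands. Calls block until the motion is done:
- bot.goto(position, orientation): joint-space move of the TCP to a pose.
- bot.move_straight(position, velocity=0.15, frame=None, max_force=None): straight line of the TCP; frame=None keeps the orientation; velocity is the mean speed in m/s. With max_force (N) it stops when the force on the tool has changed by that much, and returns True; else False.
- bot.move_j(angles): joint-space move.
- claw.ungrasp() and claw.gripper_close(newtons=None): open the fingers fully, or close them until they stop; newtons is the grip in N (None keeps the last).
- bot.sleep(seconds).
- bot.inverse_kinematics(position, orientation): joint angles nearest the present ones, or None.
- read_state(): the state.
- imaging.read_camera(name): name is "scene" or "top" or "wrist"; returns a dict with "frame" (420x560x3 uint8, red, green, blue), "fovy" (degrees; the focal length in pixels is half the picture's height over the tangent of half this angle, whatever the lens; pixels are square), "cx", "cy" (the principal point, pixels), "k1" (the pictures are not rectified: a ray, as slopes to the right and down, at radius r is drawn at 1 + k1 r^2 times it, then the intrinsics apply), "rvec" (rotation vector, rad) and "tvec" (3), from world to camera coordinates, as OpenCV has them; the wrist camera has in their place "T_tool_cam" (4x4, takes a point from camera to tool coordinates, whose origin is the TCP and whose axes are the tool frame's). Camera axes: x right, y down, z forward; pixel columns grow to the right and rows downward; lengths in m; the calibration is good to about 2 mm. A picture is of the moment at which its call begins: read the wrist's pose just before it. There is no depth.
A pose or a line that the arm cannot do raises bot.MotionError and nothing moves.
- bot.hand_in(): hands the job in, once; it reports no verdict.
The state is a dict: "time": time; "q": joint angles; "qvel": joint speeds; "joint_efforts": joint torques, N m; "position": TCP position; "tcp_rot": TCP orientation; "wrist_force": force on the tool from outside, world axes, zero at the start; "moment": the same for the moment, N m; "gripper_width": finger opening in m.
Only numpy, scipy, OpenCV 4.12 (cv2) and the standard library are available. Lean on these libraries where they do the work, as an engineer would, in place of code of your own. Each camera call takes 0.05 s, during which the arm holds its last target. There are 200 camera calls.

### The job

Slide the blue detector carrier nose first along the bench, through the flared mouth and between the two guide rails, under the lead shield until its nose is fully home against the red stop, so that the white detector face sits under the hole. Keep the carrier flat on the bench without lifting or tipping it, do not bump the shield with the arm or gripper, leave everything else on the bench where it is, then let go and back away.

Things in the scene. Friction and masses are not known exactly. Their poses are not given: they have to be found in the camera images.
- carrier: Loose sled, 0.44 to 0.69 kg: blue plate 155 x 86 x 10 mm flat on the bench, with an aluminium round detector (80 mm diameter, top 56 mm above the bench, white face). Origin on the underside below the detector's axis; +x to the nose (45 mm ahead; tail 110 mm behind), z up. Starts on the bench before the mouth, nose towards it, up to 18 degrees askew.
- grip (a point): Middle of the carrier's upright orange grip fin at the tail, the place to grip it: 95 mm behind the carrier's origin, 58 mm above the bench. The fin is 12 mm thick (along y), 24 mm long (along x), from 10 to 85 mm above the bench. The detector's flange begins 43 mm ahead of the fin. Axes as the carrier's.
- shield: Fixed lead-shielded test station. Origin on the bench under the axis of its roof hole; +x is the way the carrier goes in, z up. When home, the carrier's origin and axes coincide with these, its grip fin at x = -95 mm, outside the roof but under the yellow shelf, so by then the tool must lean back 30 to 45 degrees from vertical: its body on the -x side, its tips pointing to +x and down.
- roof (a point): Middle of the 60 mm round hole, top of the dark lead roof, 115 mm above the bench. Roof: x -60 to +60, y -100 to +100 mm, underside 70 mm above the bench, on four corner posts (26 mm square, 85 mm either side), sides open. Axes as the shield's.
- shelf (a point): Middle of the yellow shelf's front lower edge, 165 mm above the bench, 107 mm before the shield's origin. The shelf (x -107 to -40, y -100 to +100 mm, 10 mm thick) carries a blue electronics box (top at 215 mm) and stands on a dark wall (x -60 to -45 mm) that rises from the roof's front edge. Axes as the shield's.
- stop (a point): Middle of the face of the red stop bar (30 mm high) that the carrier's nose meets, 45 mm beyond the shield's origin, 10 mm above the bench. Axes as the shield's.
- mouth (a point): Middle of the channel's open end on the bench, 150 mm before the shield's origin. Two aluminium guide rails, 18 mm high, stand 92 mm apart inside from x = -105 mm to the stop (3 mm play each side of the carrier); from -105 to -150 mm they flare out at 25 degrees to a mouth about 134 mm wide. Axes as the shield's.
- brick: Bystander: dark lead brick 100 x 50 x 50 mm behind the shield, beyond the stop. Origin at the middle of its underside, long along x.
- spare: Bystander: spare detector without carrier, aluminium, 80 mm diameter, 45 mm high, white face up, beside the shield on its +y side. Origin at the middle of its underside.
- wrench: Bystander: wrench 160 mm long lying on the bench beside the carrier's start, on the shield's -y side. Long along x.
- driver: Bystander: screwdriver with red handle, 190 mm long, lying at the right front of the bench. Long along x.
- mug: Bystander: blue mug, 80 mm diameter, 95 mm high. Origin at the middle of its underside.
- jar: Bystander: amber jar, 66 mm diameter, 85 mm high. Origin at the middle of its underside.
- tube: Bystander: black photomultiplier tube standing upright, 70 mm diameter, 140 mm high. Origin at the middle of its underside.
There are look-alikes about, which are no part of the job. Leave any brown or turquoise look-alike of the carrier alone.

How it is judged:
By the outcome, as a careful person would: the job done as asked, in the order asked, and still so for the second after the job is handed in, with the robot touching nothing.
It also fails if it takes over 35 s, if anything falls off the work surface, if the arm or the gripper's body presses on something with over 40 N, if the wrist force passes 120 N, or if a joint passes its speed limit or range.

## Working session

There is one attempt and no reset: what is moved stays moved. The work goes in short steps, each a Python script; the robot and the scene stay as the last script left them, time stands still between calls to the robot, and variables do not carry over. Pictures are saved under pics/ and viewed, about 8 in all and at most 12, crops included, and the job is handed in when it is done.

```bash
mkdir -p pics
python3 - <<'E'
from workcell import bot, claw, read_state, imaging
import cv2,pickle
d={}
for n in ("scene","top"):
    c=imaging.read_camera(n); d[n]=c
    cv2.imwrite(f"pics/{n}0.png",c["frame"][:,:,::-1])
    print(n,{k:v for k,v in c.items() if k!="frame"})
pickle.dump(d,open("cams.pkl","wb"))
print(read_state()["time"])
E
```

```text
scene {'fovy': 43.877744062099, 'cx': 278.6617861680054, 'cy': 209.38602772344646, 'k1': -0.16743795199122644, 'rvec': array([ 2.4904583 ,  0.67884567, -0.20423843]), 'tvec': array([-0.4377497 , -0.16192711,  2.00802368])}
top {'fovy': 42.527489138038135, 'cx': 277.62985854487977, 'cy': 214.88022289307702, 'k1': -0.1076310435697154, 'rvec': array([ 2.20951115, -2.17262836,  0.02662443]), 'tvec': array([0.00811125, 0.49675969, 1.4818418 ])}
0.1
```

View pics/scene0.png

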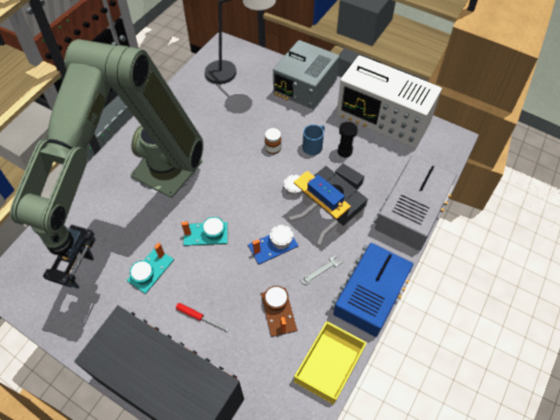

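View pics/top0.png

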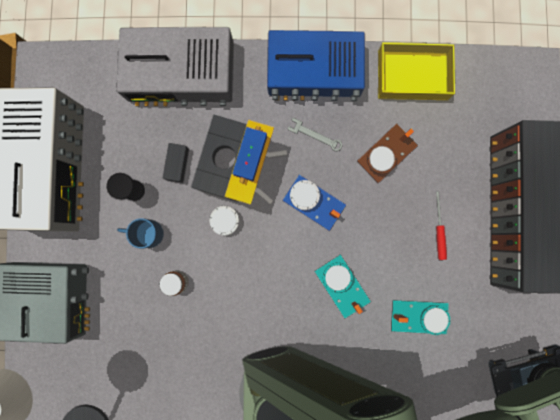

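Top view: blue carrier's white face is at about (305,195) and its fin at (337,214). The shield's yellow shelf is at about (250,162) and the roof hole near (223,157). Next I zoom in and measure.

```bash
cat > h.py <<'E'
import numpy as np, cv2, pickle
def K(c):
    h=c["frame"].shape[0]; f=h/2/np.tan(np.radians(c["fovy"])/2)
    return np.array([[f,0,c["cx"]],[0,f,c["cy"]],[0,0,1]]), np.array([c["k1"],0,0,0,0.])
def ext(c):
    if "rvec" in c: return cv2.Rodrigues(np.array(c["rvec"]))[0], np.array(c["tvec"])
    return c["R"],c["t"]
def ray(c,px):
    k,d=K(c); p=cv2.undistortPointsIter(np.array(px,float).reshape(-1,1,2),k,d,None,None,(3,50,1e-10)).reshape(-1,2)
    R,t=ext(c); D=np.c_[p,np.ones(len(p))]@R; return -R.T@t, D
def onplane(c,px,z):
    o,D=ray(c,px); return o+D*((z-o[2])/D[:,2])[:,None]
def proj(c,P):
    k,d=K(c); R,t=ext(c)
    return cv2.projectPoints(np.array(P,float).reshape(-1,1,3),cv2.Rodrigues(R)[0],t,k,d)[0].reshape(-1,2)
E
python3 - <<'E'
import pickle,cv2,numpy as np
d=pickle.load(open("cams.pkl","rb"))
a=d["top"]["frame"][105:245,185:355]; b=d["scene"]["frame"][155:280,235:375]
a=cv2.resize(a,None,fx=4.6,fy=4.6,interpolation=cv2.INTER_CUBIC)[:,:,::-1]
cv2.imwrite("pics/c_top.png",a[:600,:800])
b=cv2.resize(b,None,fx=4.6,fy=4.6,interpolation=cv2.INTER_CUBIC)[:,:,::-1]
cv2.imwrite("pics/c_scene.png",b[:600,:800])
E
```

```text
(no output)
```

View pics/c_top.png

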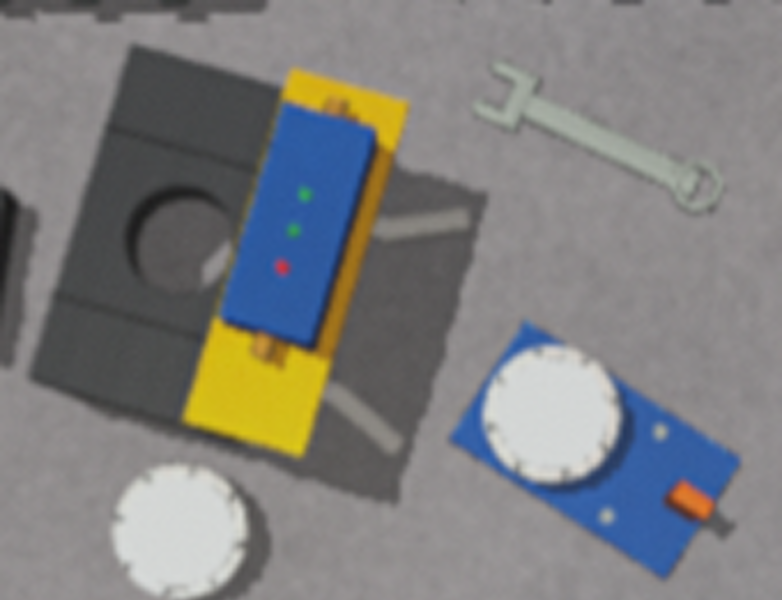

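View pics/c_scene.png

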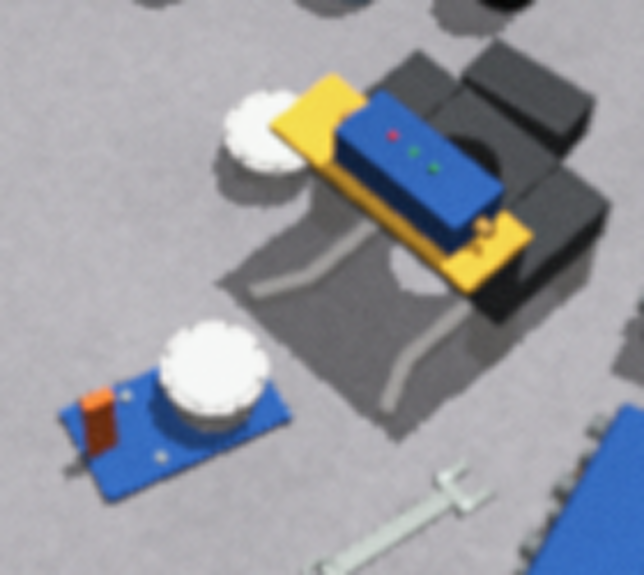

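Crops: shelf corners in the top crop are (291,67), (409,101), (304,458) and (183,422). Roof back corners are (131,44) and (30,378), and the flare tips are (468,215) and (398,447). Carrier plate corners are (527,321), (450,440), (741,460) and (667,578), with the fin top at (691,499). The scene crop shows the same features. I fit both planar poses to these points across the two views.

```bash
cat > fit.py <<'E'
from h import *
from scipy.optimize import least_squares
d=pickle.load(open("cams.pkl","rb"))
off={"top":(185,105),"scene":(235,155)}
def fit(obs,x0):
    def T(x,P): 
        c,s=np.cos(x[2]),np.sin(x[2]); P=np.array(P,float)
        return np.c_[P[:,0]*c-P[:,1]*s+x[0],P[:,0]*s+P[:,1]*c+x[1],P[:,2]]
    def res(x): return np.concatenate([(proj(d[v],T(x,[p]))[0]-((np.array(u)+.5)/4.6-.5+off[v])) for v,u,p in obs])
    r=least_squares(res,x0,loss="soft_l1"); return r.x,res(r.x).reshape(-1,2)
sh=[("top",(291,67),(-.04,-.1,.175)),("top",(409,101),(-.107,-.1,.175)),("top",(304,458),(-.107,.1,.175)),("top",(183,422),(-.04,.1,.175)),
("top",(131,44),(.06,-.1,.115)),("top",(30,378),(.06,.1,.115)),("top",(468,215),(-.15,-.071,.018)),("top",(398,447),(-.15,.071,.018)),
("scene",(335,72),(-.04,.1,.175)),("scene",(270,125),(-.107,.1,.175)),("scene",(533,238),(-.04,-.1,.175)),
("scene",(252,293),(-.15,.071,.018)),("scene",(388,408),(-.15,-.071,.018))]
ca=[("top",(527,321),(.045,-.043,.01)),("top",(450,440),(.045,.043,.01)),("top",(741,460),(-.11,-.043,.01)),("top",(667,578),(-.11,.043,.01)),
("top",(553,413),(0,0,.056)),("top",(691,499),(-.095,0,.085)),
("scene",(97,400),(-.095,0,.085)),("scene",(214,365),(0,0,.056)),("scene",(292,418),(.045,-.043,.01)),("scene",(110,502),(-.11,-.043,.01)),("scene",(60,412),(-.11,.043,.01))]
c0=onplane(d["top"],[[305,195]],.056)[0]; h0=onplane(d["top"],[[224,157]],.115)[0]
S,rs=fit(sh,[h0[0],h0[1],1.3]); C,rc=fit(ca,[c0[0],c0[1],1.]); 
print("hole",h0,"face",c0); print("shield",S,np.degrees(S[2])); print(rs.round(1).tolist()); print("carrier",C,np.degrees(C[2])); print(rc.round(1).tolist())
c,s=np.cos(S[2]),np.sin(S[2]); rel=np.array([[c,s],[-s,c]])@(C[:2]-S[:2]); print("rel",rel,np.degrees(C[2]-S[2]))
np.savez("poses.npz",S=S,C=C)
E
python3 fit.py
```

```text
hole [0.64013999 0.15628155 0.115     ] face [ 0.54925472 -0.05692234  0.056     ]
shield [0.64168489 0.15730946 1.30158125] 74.5751124740226
[[-0.2, -0.2], [-0.0, -0.2], [-0.2, -0.8], [0.2, -0.5], [-0.3, -0.5], [-0.6, 0.0], [0.5, 0.9], [1.2, -0.4], [-0.7, -0.3], [-0.4, -0.8], [-0.0, -1.3], [-0.2, 0.1], [-1.0, 0.1]]
carrier [ 0.5510071  -0.05678761  1.01644305] 58.23789690821015
[[-0.1, -0.4], [-0.1, -0.3], [0.6, -0.5], [-0.0, -0.0], [0.1, -0.0], [1.0, -0.1], [-0.0, -0.7], [-0.2, -0.2], [0.1, -0.8], [-0.3, -0.5], [-0.4, -0.5]]
rel [-0.2305033   0.03046713] -16.337215565812453
```

```bash
cat > mo.py <<'E'
from h import *
from workcell import bot, claw, read_state, imaging
z_=np.load("poses.npz"); S=z_["S"]; C=z_["C"]
def comp(S,rel):   # planar pose in shield frame -> world
    c,s=np.cos(S[2]),np.sin(S[2]); return np.array([S[0]+c*rel[0]-s*rel[1],S[1]+s*rel[0]+c*rel[1],S[2]+rel[2]])
def tool(C,lean=40,flip=1,back=0,dz=0,gx=-.095,gy=0.,gz=.058):
    """TCP pose holding the fin of a carrier at planar pose C"""
    c,s=np.cos(C[2]),np.sin(C[2]); Rz=np.array([[c,-s,0],[s,c,0],[0,0,1]]); t=np.radians(lean)
    z=np.array([np.sin(t),0,-np.cos(t)]); x=np.array([0,flip,0.]); R=Rz@np.c_[x,np.cross(z,x),z]
    g=np.array([C[0],C[1],0])+Rz@np.array([gx,gy,gz]); return g+R[:,2]*(bot.hold_point_z-back)+[0,0,dz],R
E
python3 - <<'E'
from mo import *
for lean in (35,40,44):
  for f in (1,-1):
    for n,a in (("pre",tool(C,lean,f,back=.1)),("g",tool(C,lean,f)),("al",tool(comp(S,(-.215,0,0)),lean,f)),("home",tool(S,lean,f)),("out",tool(S,lean,f,back=.12))):
        q=bot.inverse_kinematics(*a); print(lean,f,n,None if q is None else np.round(q,2))
E
```

```text
35 1 pre [-0.76  0.36  1.93  0.68  1.1   2.54]
35 1 g [-0.65  0.47  2.03  0.82  0.9   2.44]
35 1 al [-0.57  0.59  1.78  0.67  1.09  2.42]
35 1 home None
35 1 out None
35 -1 pre [-0.76  0.36  1.93  0.68  1.1  -0.6 ]
35 -1 g [-0.65  0.47  2.03  0.82  0.9  -0.7 ]
35 -1 al [-0.57  0.59  1.78  0.67  1.09 -0.72]
35 -1 home [-0.21  0.56  1.84  0.82  0.89 -0.52]
35 -1 out [-0.33  0.44  1.75  0.69  1.11 -0.43]
40 1 pre [-0.82  0.4   1.94  0.75  1.14  2.44]
40 1 g [-0.69  0.5   2.03  0.9   0.95  2.33]
40 1 al [-0.61  0.62  1.78  0.73  1.14  2.35]
40 1 home [-0.25  0.58  1.85  0.92  0.94  2.51]
40 1 out None
40 -1 pre [-0.82  0.4   1.94  0.75  1.14 -0.7 ]
40 -1 g [-0.69  0.5   2.03  0.9   0.95 -0.81]
40 -1 al [-0.61  0.62  1.78  0.73  1.14 -0.79]
40 -1 home [-0.25  0.58  1.85  0.92  0.94 -0.64]
40 -1 out [-0.38  0.47  1.77  0.78  1.14 -0.53]
44 1 pre [-0.86  0.43  1.95  0.8   1.18  2.36]
44 1 g [-0.72  0.53  2.04  0.95  1.    2.26]
44 1 al [-0.63  0.64  1.77  0.77  1.19  2.3 ]
44 1 home [-0.28  0.6   1.86  0.99  0.98  2.42]
44 1 out [-0.42  0.49  1.78  0.84  1.17  2.53]
44 -1 pre [-0.86  0.43  1.95  0.8   1.18 -0.78]
44 -1 g [-0.72  0.53  2.04  0.95  1.   -0.88]
44 -1 al [-0.63  0.64  1.77  0.77  1.19 -0.84]
44 -1 home [-0.28  0.6   1.86  0.99  0.98 -0.72]
44 -1 out [-0.42  0.49  1.78  0.84  1.17 -0.62]
```

```bash
cat >> mo.py <<'E'
def wrist():
    s=read_state(); c=imaging.read_camera("wrist"); T=np.eye(4); T[:3,:3]=s["tcp_rot"]; T[:3,3]=s["position"]
    W=np.linalg.inv(T@np.array(c["T_tool_cam"])); c["R"]=W[:3,:3]; c["t"]=W[:3,3]; return c
E
python3 - <<'E'
from mo import *
bot.goto(*tool(C,40,-1,back=.1,dz=.02))
c=wrist(); pickle.dump({k:v for k,v in c.items()},open("w1.pkl","wb"))
P=[comp(C,(x,y,0))[:2].tolist()+[z] for x,y,z in ((-.107,-.006,.085),(-.107,.006,.085),(-.083,.006,.085),(-.083,-.006,.085),(0,0,.056),(.045,.043,.01),(.045,-.043,.01),(-.11,.043,.01),(-.11,-.043,.01))]
P+=[comp(S,(x,y,0))[:2].tolist()+[z] for x,y,z in ((-.107,-.1,.165),(-.107,.1,.165),(-.105,-.046,.018),(-.105,.046,.018),(-.15,.067,.018),(-.15,-.067,.018))]
im=c["frame"][:,:,::-1].copy()
for p in proj(c,P): cv2.drawMarker(im,tuple(int(round(v)) for v in np.clip(p,-999,999)),(255,0,255),cv2.MARKER_CROSS,9,1)
cv2.imwrite("pics/w1.png",im); print(read_state()["time"],read_state()["position"])
E
```

```text
1.9417 [ 0.47357878 -0.18281279  0.14041938]
```

View pics/w1.png

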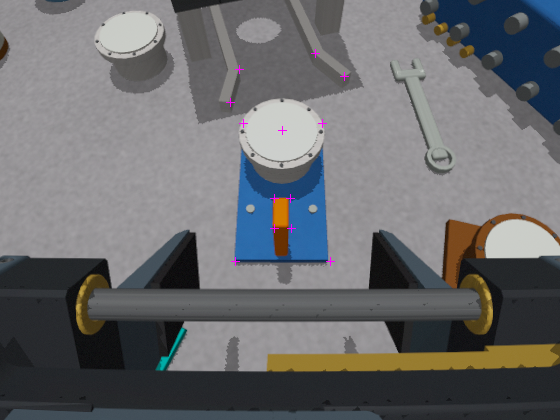

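The wrist view agrees with the prediction. The fin is at (281,210), and the plate tail corners and rail corners lie on their marks within 1–2 px. Now I grip the fin and align it before the mouth.

Run:
```python
from mo import *
p,R=tool(C,40,-1)
print(bot.move_straight(p,.12,max_force=8)); claw.gripper_close(20)
s=read_state(); print(s["gripper_width"],s["wrist_force"],s["time"],s["position"]-p)
p,R=tool(comp(S,(-.215,0,0)),40,-1)
print(bot.move_straight(p,.05,frame=R,max_force=25))
s=read_state(); print(s["gripper_width"],s["wrist_force"],s["time"],s["position"]-p)
c=wrist()
rel=(-.215,0,0); D=comp(S,rel)
P=[comp(D,(x,y,0))[:2].tolist()+[z] for x,y,z in ((-.107,-.006,.085),(-.107,.006,.085),(-.083,.006,.085),(-.083,-.006,.085),(0,0,.056),(.045,.043,.01),(.045,-.043,.01),(-.11,.043,.01),(-.11,-.043,.01))]
P+=[comp(S,(x,y,0))[:2].tolist()+[z] for x,y,z in ((-.107,-.1,.165),(-.107,.1,.165),(-.105,-.046,.018),(-.105,.046,.018),(-.15,.067,.018),(-.15,-.067,.018),(.045,.046,.01),(.045,-.046,.01))]
im=c["frame"][:300,100:500,::-1].copy(); im=cv2.resize(im,None,fx=2,fy=2)
for q in proj(c,P): cv2.drawMarker(im,tuple(int(round(v)) for v in np.clip((q-[100,0])*2,-999,999)),(255,0,255),cv2.MARKER_CROSS,11,1)
cv2.imwrite("pics/w2.png",im)
```

```text
False
0.011991555681125426 [-1.75920299  0.90296906  1.63418956] 4.2417 [-5.06436512e-04  4.26207855e-04 -3.16201341e-05]
False
0.012372179159555536 [-1.45496006 -0.20865614  0.68522299] 5.4917 [ 2.64378614e-04  9.12589843e-05 -1.37611796e-05]
```

View pics/w2.png

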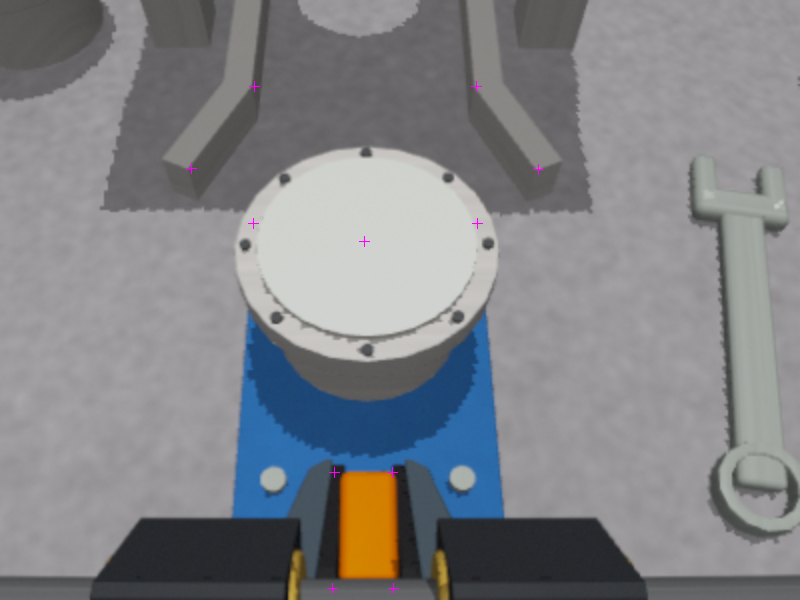

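Carrier and channel are aligned: the face centre is at (367,244) and the rail midline is near column 363, so the carrier sits roughly 1–1.5 mm to the -y side. I correct by +1.2 mm and feed in, monitoring lateral force.

Run:
```python
from mo import *
c,s=np.cos(S[2]),np.sin(S[2]); Q=np.array([[c,s,0],[-s,c,0],[0,0,1]])
y=.0012
for x in (-.185,-.145,-.11,-.075,-.04,-.012):
    p,R=tool(comp(S,(x,y,0)),40,-1)
    hit=bot.move_straight(p,.06,frame=R,max_force=15)
    st=read_state(); f=Q@st["wrist_force"]; print(x,hit,"F",f.round(1),"Mz",st["moment"].round(2),"w",round(st["gripper_width"],4),"t",st["time"],(Q@(st["position"]-p)).round(4))
    if hit: break
    if abs(f[1])>3: y+=np.sign(f[1])*.0006
w=wrist(); cv2.imwrite("pics/w3.png",w["frame"][:,:,::-1])
```

```text
-0.185 False F [ 1.4 -0.9 -1.3] Mz [-0.42 -0.15 -0.27] w 0.0118 t 6.1917 [ 0.0005 -0.0004 -0.    ]
-0.145 False F [ 2.8 -1.3  0.3] Mz [-0.37 -0.21  0.02] w 0.0119 t 7.0083 [ 0.0008  0.0004 -0.    ]
-0.11 False F [ 2.1 -0.5 -0.3] Mz [-0.37 -0.17 -0.07] w 0.012 t 7.7417 [ 0.0007  0.0002 -0.    ]
-0.075 False F [ 2.4 -1.  -0. ] Mz [-0.4  -0.19 -0.03] w 0.012 t 8.475 [ 0.0007  0.0003 -0.    ]
-0.04 False F [ 3.2  0.5 -0.2] Mz [-0.37 -0.15 -0.04] w 0.0118 t 9.2083 [ 0.0007  0.0003 -0.    ]
-0.012 False F [ 2.  -0.5 -1.6] Mz [-0.3  -0.19 -0.06] w 0.0114 t 9.825 [ 0.0007  0.0002 -0.    ]
```

View pics/w3.png

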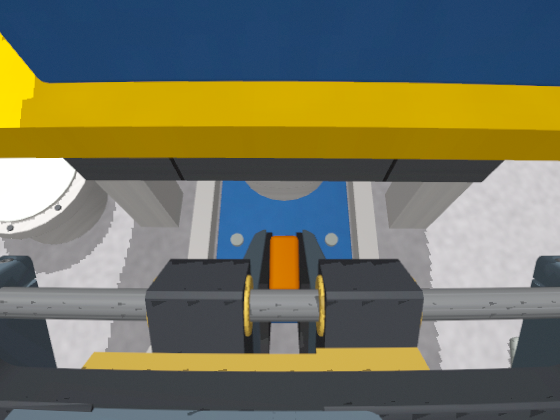

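The carrier is in the channel between the rails with a small gap each side, and nothing is touching the shelf. Now the final push to the stop.

Run:
```python
from mo import *
c,s=np.cos(S[2]),np.sin(S[2]); Q=np.array([[c,s,0],[-s,c,0],[0,0,1]])
def rep(n):
    st=read_state(); f=Q@st["wrist_force"]; r=Q@(st["position"]-tool(S,40,-1)[0]); print(n,"F",f.round(1),"rel home",r.round(4),"w",round(st["gripper_width"],4),"t",st["time"])
p,R=tool(comp(S,(.008,.0012,0)),40,-1)
print(bot.move_straight(p,.02,frame=R,max_force=12)); rep("push1")
bot.sleep(.3); rep("settle")
d={n:imaging.read_camera(n) for n in("scene","top")}; d["w"]=wrist(); pickle.dump(d,open("home.pkl","wb"))
t=d["top"]["frame"][120:215,190:330]; b=d["scene"]["frame"][155:255,265:375]
t=cv2.resize(t,(400,271),interpolation=cv2.INTER_CUBIC); b=cv2.resize(b,(400,364),interpolation=cv2.INTER_CUBIC)
o=np.zeros((364,800,3),np.uint8); o[:271,:400]=t; o[:,400:]=b; cv2.imwrite("pics/h1.png",o[:,:,::-1])
```

```text
True
push1 F [-1.7  0.1  2.6] rel home [-0.0009  0.001  -0.0001] w 0.0121 t 10.5167
settle F [ 2.8 -0.4  4.7] rel home [-0.0009  0.001  -0.0001] w 0.0121 t 10.8167
```

View pics/h1.png

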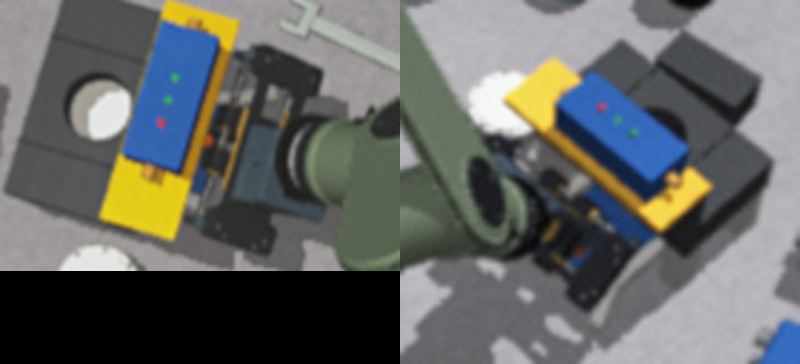

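The face shows through the hole, and contact came 0.9 mm before my estimated home. I push again more firmly to confirm the stop.

Run:
```python
from mo import *
c,s=np.cos(S[2]),np.sin(S[2]); Q=np.array([[c,s,0],[-s,c,0],[0,0,1]])
def rep(n):
    st=read_state(); f=Q@st["wrist_force"]; r=Q@(st["position"]-tool(S,40,-1)[0]); print(n,"F",f.round(1),"rel home",r.round(4),"w",round(st["gripper_width"],4),"t",st["time"])
p0=read_state()["position"]; ux=np.array([c,s,0])
for k in range(6):
    h=bot.move_straight(p0+ux*.001*(k+1),.01,max_force=25); bot.sleep(.15); rep((k,h))
    if h or (Q@read_state()["wrist_force"])[0]<-15: break
```

```text
(0, False) F [-2.8  0.2  5.7] rel home [-0.0009  0.001  -0.0001] w 0.012 t 11.4583
(1, False) F [-8.3  2.4  8. ] rel home [-0.0008  0.001  -0.0001] w 0.012 t 11.8583
(2, False) F [-13.8   3.2  10.3] rel home [-0.0008  0.001  -0.0002] w 0.012 t 12.2583
(3, False) F [-17.4   4.   12.5] rel home [-0.0007  0.001  -0.0003] w 0.0121 t 12.6583
```

Firm stop: force rises to 17 N with no advance. Now I release, back away along the tool axis and check.

Run:
```python
from mo import *
claw.ungrasp(); st=read_state(); print(st["gripper_width"],st["wrist_force"].round(1))
c,s=np.cos(S[2]),np.sin(S[2])
p=st["position"]-np.array(st["tcp_rot"])[:,2]*.13
bot.move_straight(p,.1)
w=wrist()
P=[comp(S,(x,y,0))[:2].tolist()+[z] for x,y,z in ((-.107,-.006,.085),(-.107,.006,.085),(-.11,.043,.01),(-.11,-.043,.01),(-.107,-.1,.165),(-.107,.1,.165),(-.15,.067,.018),(-.15,-.067,.018))]
im=w["frame"][:,:,::-1].copy()
for q in proj(w,P): cv2.drawMarker(im,tuple(int(round(v)) for v in np.clip(q,-999,999)),(255,0,255),cv2.MARKER_CROSS,9,1)
cv2.imwrite("pics/w4.png",im)
p=p+np.array([-c*.15,-s*.15,.08])
bot.move_straight(p,.15)
d={n:imaging.read_camera(n) for n in("scene","top")}; pickle.dump(d,open("end.pkl","wb"))
a=d["top"]["frame"][105:245,95:285]; cv2.imwrite("pics/e1.png",cv2.resize(a,None,fx=4.2,fy=4.2,interpolation=cv2.INTER_CUBIC)[:,:,::-1])
print(read_state()["time"])
```

```text
0.09156047926389739 [-0.2  0.1 -0.1]
16.7917
```

View pics/w4.png

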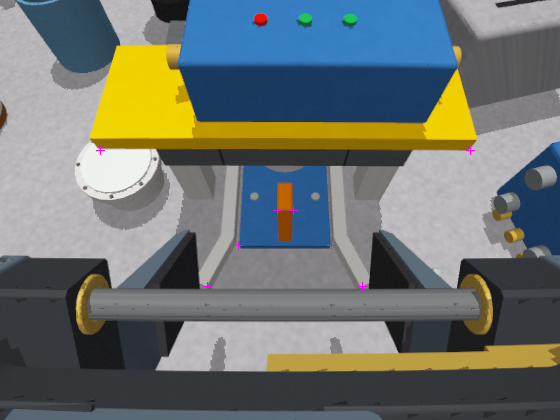

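View pics/e1.png

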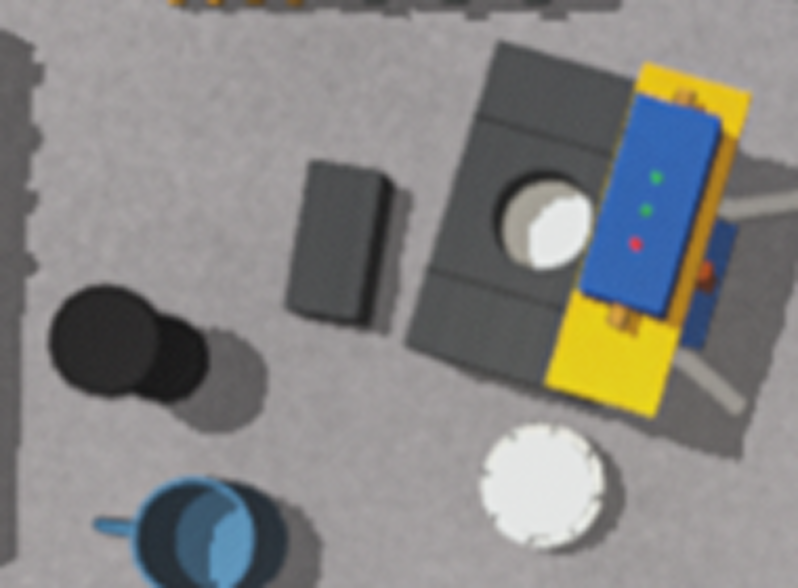

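The plate's tail corners sit on the predicted home marks (238,245) and (331,245), the fin is upright at (285,211), and the white face fills the hole. I do a quick bystander difference check, then hand in.

Run:
```python
from mo import *
a=pickle.load(open("cams.pkl","rb"));b=pickle.load(open("end.pkl","rb"))
m=(cv2.absdiff(a["top"]["frame"],b["top"]["frame"]).max(2)>60).astype(np.uint8)
n,_,st,_=cv2.connectedComponentsWithStats(m)
print([s.tolist() for s in st[1:] if s[4]>8])
bot.hand_in(); print(read_state()["time"])
```

```text
[[215, 149, 21, 20, 332], [368, 149, 28, 23, 478], [395, 158, 7, 13, 39], [346, 164, 22, 7, 98], [418, 171, 56, 27, 730], [344, 172, 80, 63, 2163], [292, 175, 14, 11, 42], [437, 182, 45, 78, 736], [292, 184, 26, 19, 188], [283, 188, 62, 43, 961], [481, 190, 9, 21, 37], [439, 204, 8, 13, 36], [442, 205, 16, 25, 167], [456, 206, 6, 7, 23], [429, 208, 4, 9, 17], [428, 218, 6, 9, 21], [436, 218, 5, 6, 14], [428, 229, 4, 4, 11], [433, 230, 2, 5, 9], [421, 232, 5, 4, 9], [429, 232, 61, 70, 575], [427, 235, 4, 7, 15], [478, 235, 5, 5, 16], [458, 241, 19, 9, 70], [433, 243, 3, 8, 12], [468, 249, 6, 5, 19], [255, 255, 182, 97, 2193], [392, 301, 57, 33, 1429], [410, 336, 150, 84, 8146], [278, 343, 61, 50, 1682], [219, 362, 28, 45, 472], [318, 368, 96, 52, 2981], [244, 396, 9, 5, 17], [299, 404, 6, 10, 13], [244, 413, 6, 3, 10]]
the job is handed in; nothing more can be done
the job is handed in; nothing more can be done
```

The carrier is home against the red stop and the job is handed in. I gripped the carrier by its fin with the tool leaning back 40°. I squared it up before the mouth, slid it between the rails under the shield, let go and backed away. The robot clock read 16.8 s just before hand-in, against the 35 s limit.

**Checks that agreed:**
- **Stop:** the carrier stopped about 0.9 mm short of my camera estimate of home, which is within the calibration error. Pushing on to 17 N gave less than 0.3 mm more travel.
- **Position:** after release, the tail corners lay on the predicted home marks in the wrist view. The white face filled the part of the hole visible from above.
- **Forces:** sideways force while sliding in was at most 1.3 N, and the wrist force read about zero after letting go.

**Checks that were limited:**
- **Forward contact:** the first contact trigger (12 N) did not show a lasting forward force, which is why I pushed again.
- **Bystanders:** comparing the top view before and after showed no change at the spare, brick, mug, tube, jar or wrench. The arm and its shadow covered the brown and turquoise look-alikes and the screwdriver in that view, so the comparison proves nothing there. The arm was not planned near them, apart from the gripper's opening move close to the brown one.

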